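# Put away the leftover white tiles

### The arm

A 6-joint arm with a two-finger parallel gripper is mounted at the origin on the work surface. World frame = base frame: x ahead of the robot, y to its left, z up, the work surface at z = 0. Lengths are in m, angles in rad, forces in N, time in s.
With the tool pointing down it reaches from about 0.35 to 0.975 m from the base axis. Payload 4.9 kg.
Tool frame: the origin (TCP) lies at the very end of the fingers, on their centre line; the grasp point (between the pads) lies 19 mm behind it; z points along the fingers, y is the line along which they close (so a half turn about z gives the same grasp; the last joint's range is limited). The gripper opens to 85 mm and grips with 20 to 120 N. Pads are 22 mm wide; open, the fingers measure 114 mm over their backs; the gripper's body (76 mm by 85 mm) begins 54 mm behind the grasp point. The pads swing forward as they close: fully open they stand 13 mm farther back than shut.
Start: joints at [1.18, 0.053, 1.613, -0, 1.476, -0.119], TCP at [0.168, 0.602, 0.231] pointing down, gripper open.
Joint ranges: [-3.01, 3.01], [-1.01, 2.22], [0.06, 2.58], [-1.02, 4.17], [0.09, 2.62], [-3.14, 3.14]. Speed limits (rad/s): [2.57, 2.57, 3.14, 3.14, 3.14, 3.14].

### API

Orientations are given as a rotation vector (axis times angle).
In Python, from station import get_obs, optics, ctrl gives the robot as it stands.
- The arm moves only by the shell command python3 -m pendant 'ROWS' [FORCE]. ROWS is JSON, a list of rows, each a list of 3 entries, a list of its own where there are three numbers: the shift along the tool's x, y, z in mm, then the turn, a rotation vector about the tool's x, y, z in rad, then the opening, from 0 (shut) to 1 (fully open). A call has 1 to 12 rows; each row shifts and turns the commanded pose from where the row before left it, along the tool's axes as they then stand; what a row does not reach is not made up. A row lasts 1/12 s, in which the tool goes at most 41.7 mm and 7.16 degrees, less where a joint would pass 70% of its speed; a pose out of reach is approached as far as the arm can. A call is refused whole if a number of a shift passes 41.7 or a number of a turn 0.125, either way. A call with a gripper value outside its range is refused whole. The fingers move at their own pace and stop on an object; FORCE is the grip in N (left out, the last holds). Time passes only in rows, so rows that do not move let the fingers close. It gives the time, the measured TCP pose, the force, the opening and the grip force at its end, in the units of the state.
- get_obs(): the state, without advancing time (a new reading comes with each control period).
- optics.get_image(name): name is "scene" or "side" or "wrist"; returns the picture (420x560x3 uint8, red, green, blue); there is no depth.
- optics.camera_model(name): a dict with "fx", "fy", "cx", "cy" (pixels), "distortion" ([k1, k2, p1, p2, k3] as OpenCV has them; the pictures are not rectified), "cam_to_world" (4x4, takes a point from camera to world coordinates). Camera axes: x right, y up, looking along -z (the intrinsics and any distortion apply to the point x, -y, -z); pixel columns grow to the right and rows downward; lengths in m; the calibration is good to about 2 mm. A picture is of the moment at which its call begins: read the wrist's pose just before it. camera_model takes no time and is no camera call; for the wrist camera it gives the pose at the moment of the call.
- ctrl.finish_job(): hands the job in; it is judged then, once.
The state is a dict: "t": time; "q": joint angles; "dq": joint speeds; "effort": joint torques, N m; "tool_pos": TCP position; "tool_rot": TCP orientation; "contact_force": force on the tool from outside, world axes, zero at the start; "wrist_torque": the same for the moment, N m; "opening": finger opening in m; "grip_force": force on a finger pad.
Only numpy, scipy, OpenCV 4.12 (cv2) and the standard library are available. Lean on these libraries where they do the work, as an engineer would, in place of code of your own. Each camera call takes 0.05 s, during which the arm holds its last target. There are 200 camera calls.

### The job

Put away the leftover white tiles: stack the three sound ones squarely in the middle of the cork pad, biggest at the bottom and smallest on top, each lying wholly on what is beneath it, and put the white one with the snapped-off corner into the black rubble tub. Set the sound tiles down rather than dropping them, and leave the blue tile and the tools lying where they are.

Things in the scene. Friction and masses are not known exactly. Their poses are not given: they have to be found in the camera images.
- tile_large: largest white glazed tile piece, a sound rectangle 140 x 64 mm, 12 mm thick, about 210 g, lying flat, glaze up. Origin: centre of its underside; x along the 140 mm length, y across the 64 mm width, z up.
- tile_medium: middle white glazed tile piece, a sound rectangle 104 x 50 mm, 12 mm thick, about 125 g, lying flat. Origin: centre of its underside; x along the length, y across the 50 mm width, z up.
- tile_small: smallest white glazed tile piece, a sound rectangle 68 x 36 mm, 12 mm thick, about 60 g, lying flat. Origin: centre of its underside; x along the length, y across the 36 mm width, z up.
- tile_broken: broken white glazed tile piece, 92 x 58 mm, 12 mm thick, about 115 g, lying flat; its +x +y corner is snapped off (34 mm along x, 28 mm along y), red-brown biscuit showing along the break. Origin: underside, centre of the former 92 x 58 mm rectangle; x along the length, y across the width, z up. The two long edges are both whole from x = -46 to +12 mm: grip it there, across y.
- tile_blue: blue glazed tile piece with white diamonds and lines, 122 x 58 x 12 mm, lying flat among the white ones; it is not wanted. Origin: centre of its underside; x along the length.
- cork_pad: flat light-brown cork pad, 200 x 120 mm, 6 mm thick, fixed to the bench; the sound tiles are kept on it. Origin: centre of its underside; x along the 200 mm length, y across the 120 mm width, z up; its top is at z = 6 mm.
- rubble_tub: small black rectangular plastic rubble tub, open on top, 222 x 170 mm over the rim, 52 mm high, standing fixed on the bench. Walls slope outward; the inner floor is about 184 x 134 mm and lies 5 mm above the underside, with a few 5 mm high crumbs of rubble in its four corners. Origin: centre of its underside; x along the length, y across, z up.
- grout_float: grout float, black rubber sole 95 x 240 mm on a grey plate, wooden handle above, 76 mm high; stays where it is. Origin: centre of its underside; y along its length.
- notched_trowel: blue plastic notched trowel, plate about 100 x 240 mm with square teeth, blue handle above, 63 mm high; stays where it is. Origin: underside, centre of the plate; y along its length.
- putty_scraper: steel putty scraper with dark wooden handle, 210 mm long, 62 mm wide blade, 20 mm high; stays where it is. Origin: on the bench under the ferrule; blade to +y, handle to -y.
There are look-alikes about, which are no part of the job. What is shaped like the tile_medium but green is not meant. Leave any purple or yellow look-alike of the tile_broken alone.

How it is judged:
By the outcome, as a careful person would: the job done as asked, in the order asked, and still so for the second after the job is handed in, with the robot touching nothing.
It also fails if it takes over 102 s, if anything falls off the work surface, if the arm or the gripper's body presses on something with over 40 N, if the wrist force passes 120 N, or if a joint passes its speed limit or range.

## Working session

There is one attempt and no reset: what is moved stays moved. The work goes in short steps, Python scripts to look and compute and a shell command to move; the robot and the scene stay as the last step left them, time stands still between calls to the robot, and variables do not carry over. Pictures are saved under pics/ and viewed, at most 14 in all, crops included, and the job is handed in when it is done.

```bash
ls; mkdir -p pics
python3 - <<'E'
from station import get_obs, optics, ctrl
import cv2
for n in ("scene","side"):
    cv2.imwrite(f"pics/{n}0.png",cv2.cvtColor(optics.get_image(n),cv2.COLOR_RGB2BGR))
    m=optics.camera_model(n);print(n,m)
o=get_obs();print(o)
E
```

```text
pics
scene {'fx': 484.43615025235863, 'fy': 484.43615025235863, 'cx': 273.3539845058322, 'cy': 212.25955886219293, 'distortion': array([-0.01859941,  0.        ,  0.        ,  0.        ,  0.        ]), 'cam_to_world': array([[ 0.00362902, -0.82734524,  0.56168201,  1.34092942],
       [ 0.99985033,  0.01250342,  0.01195725,  0.02848181],
       [-0.01691572,  0.56155455,  0.82726679,  1.27511048],
       [ 0.        ,  0.        ,  0.        ,  1.        ]])}
side {'fx': 487.6845565834401, 'fy': 487.6845565834401, 'cx': 279.33400634217605, 'cy': 199.4566806396211, 'distortion': array([-0.17061857,  0.        ,  0.        ,  0.        ,  0.        ]), 'cam_to_world': array([[ 0.83444282,  0.30520821, -0.45886069, -0.11295622],
       [-0.55103626,  0.47419171, -0.68665949, -0.90270999],
       [ 0.00801382,  0.82582696,  0.56386666,  0.79522177],
       [ 0.        ,  0.        ,  0.        ,  1.        ]])}
{'t': 0.1, 'q': array([ 1.18003211e+00,  5.32988142e-02,  1.61417146e+00,  9.46522971e-06,
        1.47600295e+00, -1.18994891e-01]), 'dq': array([-0.0007335 , -0.00173337, -0.00208385,  0.00020203,  0.0023221 ,
       -0.00207369]), 'effort': array([ 7.72306921e-04, -3.94905031e+01, -3.71362495e+01, -8.74940679e-05,
        3.99621335e-03,  9.58072491e-06]), 'tool_pos': array([0.16754784, 0.60153149, 0.23017219]), 'tool_rot': array([-4.25517502e-01, -3.11215278e+00,  2.85439053e-03]), 'contact_force': array([-0.6319125 , -0.34726418, -0.46253183]), 'wrist_torque': array([ 0.0317235 , -0.05923114, -0.00765667]), 'grip_force': 0.0, 'opening': 0.08577595897360538}
```

View pics/scene0.png

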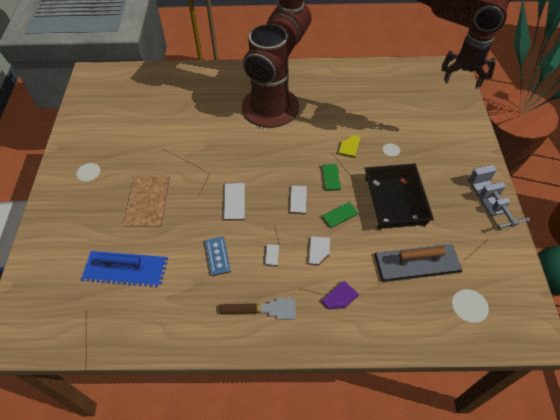

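View pics/side0.png

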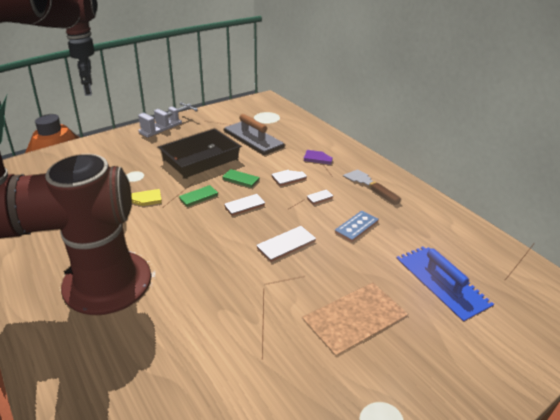

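The scene view shows these things, as (col, row) pixels:
- **White tiles:** large (234,201), medium (299,200), small (272,255), and broken (319,250) with its corner cut.
- **Fixed targets:** cork pad (148,200) and tub (398,195).
- **Look-alikes to leave:** blue tile (217,255), green (332,177) and (340,215), yellow (349,146), purple (341,295).

Only the four white ones fit the description. The side view agrees.

```bash
cat > h.py <<'E'
import numpy as np, cv2
from scipy.optimize import minimize
from scipy.spatial.transform import Rotation as R
from station import get_obs, optics, ctrl
def rect(l,w): return np.array([[-l/2,-w/2],[l/2,-w/2],[l/2,w/2],[-l/2,w/2]])/1000
OUT=dict(large=rect(140,64),medium=rect(104,50),small=rect(68,36),pad=rect(200,120),tub=rect(222,170),
 broken=np.array([[-46,-29],[46,-29],[46,1],[12,29],[-46,29]])/1000)
def proj(P,m):
    T=np.linalg.inv(m["cam_to_world"]); c=np.c_[P,np.ones(len(P))]@T.T
    c=c[:,:3]*[1,-1,-1]
    K=np.array([[m["fx"],0,m["cx"]],[0,m["fy"],m["cy"]],[0,0,1.]])
    return cv2.projectPoints(c,np.zeros(3),np.zeros(3),K,m["distortion"])[0][:,0]
def ray(uv,m,z):
    K=np.array([[m["fx"],0,m["cx"]],[0,m["fy"],m["cy"]],[0,0,1.]])
    n=cv2.undistortPoints(np.array([[uv]],float),K,m["distortion"])[0,0]
    d=m["cam_to_world"][:3,:3]@[n[0],-n[1],-1]; o=m["cam_to_world"][:3,3]
    return o+d*(z-o[2])/d[2]
def corners(name,p,z0,z1):
    c,s=np.cos(p[2]),np.sin(p[2]); xy=OUT[name]@np.array([[c,s],[-s,c]])+p[:2]
    return np.vstack([np.c_[xy,np.full(len(xy),z)] for z in (z0,z1)])
def mask(img,seed,kind):
    h=cv2.cvtColor(img,cv2.COLOR_RGB2HSV).astype(int); H,S,V=h[...,0],h[...,1],h[...,2]
    if kind=="white": b=(S<60)&(V>95)
    elif kind=="tub": b=V<60
    else: b=(S<170)&(S>70)&(V>60)
    _,lab=cv2.connectedComponents(b.astype(np.uint8),connectivity=4)
    return lab==lab[int(seed[1]),int(seed[0])]
def fit(name,mk,m,p0,z0,z1):
    """silhouette fit: (x,y,yaw) maximising overlap of projected prism with the mask"""
    v,u=np.nonzero(mk); a,b,c,d=u.min()-8,u.max()+9,v.min()-8,v.max()+9
    sc=6; n=((b-a)*sc,(d-c)*sc)
    M=np.array([[sc,0,-a*sc+(sc-1)/2],[0,sc,-c*sc+(sc-1)/2]])
    big=cv2.warpAffine(mk.astype(np.float32),M,n,flags=cv2.INTER_LINEAR)
    def cost(p):
        q=(proj(corners(name,p,z0,z1),m)-[a,c])*sc+(sc-1)/2
        h=cv2.convexHull(q.astype(np.float32))
        r=np.zeros(big.shape,np.uint8); cv2.fillConvexPoly(r,np.round(h*16).astype(np.int32),1,shift=4)
        return np.abs(r-big).sum()/big.sum()
    best=None
    for t in p0[2]:
        s=np.array([p0[0],p0[1],t]); sim=np.array([s,s+[.01,0,0],s+[0,.01,0],s+[0,0,.2]])
        r=minimize(cost,s,method="Nelder-Mead",options=dict(initial_simplex=sim,xatol=1e-5,fatol=1e-6))
        if best is None or r.fun<best.fun: best=r
    return best.x,best.fun
E
python3 - <<'E'
from h import *
S={"scene":dict(large=(234,201),medium=(299,200),small=(272,255),broken=(319,250)),
   "side":dict(large=(287,243),medium=(245,205),small=(320,197),broken=(289,178))}
for n in S:
    img=optics.get_image(n);m=optics.camera_model(n)
    for k,s in S[n].items():
        mk=mask(img,s,"white");g=ray(s,m,.012)
        p,f=fit(k,mk,m,(g[0],g[1],np.arange(-3,3.1,.4) if k=="broken" else np.arange(-1.4,1.5,.5)),0,.012)
        print(n,k,mk.sum(),p.round(4),round(f,3))
m=optics.camera_model("scene")
img=optics.get_image("scene")
for k,s,z in(("pad",(148,200),.006),("tub",(398,170),.052)):
    g=ray(s,m,z); mk=mask(img,s,k)
    p,f=fit(k,mk,m,(g[0],g[1],[-1.5,-.2,.2,1.5]),z-.001 if k=="tub" else 0,z);print(k,mk.sum(),p.round(4),round(f,3))
m=optics.camera_model("side");img=optics.get_image("side")
s=(355,317);g=ray(s,m,.006);mk=mask(img,s,"pad");print(mk.sum(),fit("pad",mk,m,(g[0],g[1],[-1.5,-.2,.2,1.5]),0,.006))
c=cv2.resize(cv2.cvtColor(optics.get_image("scene")[120:320,190:430],cv2.COLOR_RGB2BGR),None,fx=3,fy=3,interpolation=cv2.INTER_CUBIC)[:600]
cv2.imwrite("pics/crop1.png",c)
E
```

```text
scene large 756 [ 0.429  -0.1168  0.031 ] 0.08
scene medium 444 [ 0.4258  0.09   -0.0703] 0.108
scene small 267 [ 0.6294  0.0046 -0.0803] 0.111
scene broken 494 [ 0.6175  0.1462 -0.1225] 0.102
side large 986 [ 0.4393 -0.1092  0.0282] 0.114
side medium 444 [ 0.4357  0.0982 -0.0779] 0.165
side small 209 [ 0.6386  0.0121 -0.0428] 0.221
side broken 333 [ 0.6276  0.1557 -0.1068] 0.174
pad 171420 [ 0.5702 -0.302   1.39  ] 0.987
tub 3191 [0.4486 0.3982 3.2346] 0.094
134568 (array([ 0.18818291, -0.46717066, -0.57856113]), np.float64(0.9549441933631897))
```

View pics/crop1.png

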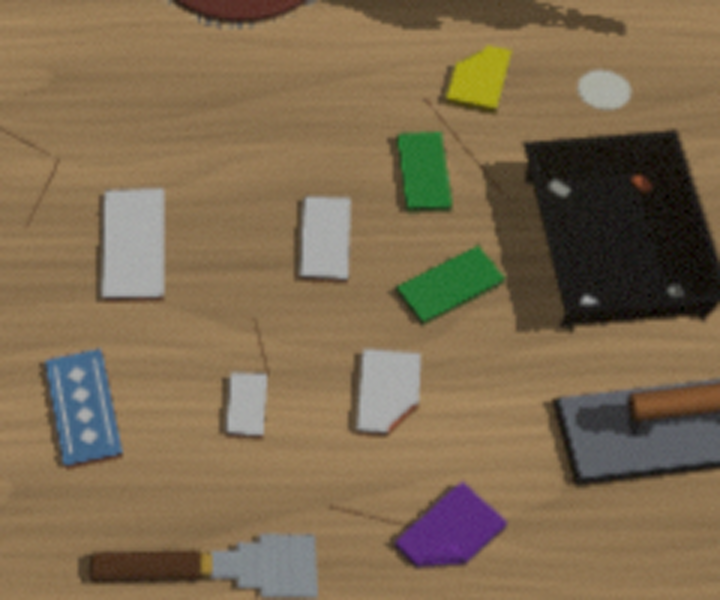

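The crop confirms it. The four sound or broken white pieces are large (132,243), medium (325,238), small (247,405) and broken (390,390), with red biscuit showing at the broken one's lower-right corner. The masks take only the top faces because the sides are in shade, so I'll refit to the top outline and use the pad corners directly.

Run:
```python
from h import *
S={"scene":dict(large=(234,201),medium=(299,200),small=(272,255),broken=(319,250)),
   "side":dict(large=(287,243),medium=(245,205),small=(320,197),broken=(289,178))}
P={"scene":(148,200),"side":(355,317)}
for n in S:
    img=optics.get_image(n);m=optics.camera_model(n)
    for k,s in S[n].items():
        mk=mask(img,s,"white");g=ray(s,m,.012)
        for z0 in (.0119,):
            p,f=fit(k,mk,m,(g[0],g[1],np.arange(-3,3.1,.4) if k=="broken" else np.arange(-1.4,1.5,.5)),z0,.012)
            print(n,k,p.round(4),round(f,3))
    s=P[n];h=cv2.cvtColor(img,cv2.COLOR_RGB2HSV)
    print(h[s[1]-3:s[1]+4:3,s[0]-4:s[0]+5:4].reshape(-1,3).tolist(), h[s[1]+45:s[1]+52:3,s[0]:s[0]+5:4].reshape(-1,3).tolist())
    # pad: grabcut
    mk=np.full(img.shape[:2],cv2.GC_BGD,np.uint8);cv2.circle(mk,s,60,cv2.GC_PR_BGD,-1);cv2.circle(mk,s,30,cv2.GC_PR_FGD,-1);cv2.circle(mk,s,12,cv2.GC_FGD,-1)
    cv2.grabCut(cv2.cvtColor(img,cv2.COLOR_RGB2BGR),mk,None,np.zeros((1,65)),np.zeros((1,65)),5,cv2.GC_INIT_WITH_MASK)
    b=((mk==1)|(mk==3)).astype(np.uint8);b=cv2.morphologyEx(b,cv2.MORPH_OPEN,np.ones((5,5)));g=ray(s,m,.006)
    print(n,"pad",b.sum(),fit("pad",b>0,m,(g[0],g[1],[-1.5,-.2,.2,1.5]),.0055,.006))
m=optics.camera_model("wrist");o=get_obs();print(m)
Rt=R.from_rotvec(o["tool_rot"]).as_matrix();print(Rt.round(3));print((Rt.T@(m["cam_to_world"][:3,3]-o["tool_pos"])).round(4),(Rt.T@m["cam_to_world"][:3,:3]).round(3))
```

```text
scene large [ 0.4339 -0.1159  0.0303] 0.063
scene medium [ 0.4305  0.0895 -0.0767] 0.083
scene small [ 0.6329  0.0046 -0.0803] 0.098
scene broken [ 0.6201  0.1459 -0.1241] 0.08
[[15, 125, 137], [14, 123, 147], [14, 125, 149], [13, 123, 145], [15, 124, 132], [15, 126, 134], [15, 124, 144], [14, 128, 138], [15, 125, 161]] [[17, 105, 139], [16, 100, 140], [16, 106, 140], [17, 103, 141], [16, 109, 145], [17, 106, 144]]
scene pad 1893 (array([ 0.42567125, -0.40150401, -0.02586967]), np.float64(0.04444073140621185))
side large [ 0.4347 -0.1154  0.0443] 0.09
side medium [ 0.4314  0.0896 -0.0713] 0.141
side small [ 0.6328  0.0051 -0.0747] 0.195
side broken [ 0.6219  0.1468 -0.1375] 0.167
[[13, 106, 205], [13, 105, 195], [13, 105, 211], [13, 105, 199], [13, 106, 195], [13, 105, 201], [13, 107, 215], [13, 105, 197], [13, 106, 195]] [[15, 95, 199], [15, 94, 198], [15, 94, 206], [15, 94, 197], [15, 95, 202], [15, 94, 207]]
side pad 4028 (array([ 0.4196661 , -0.40485226, -0.02085745]), np.float64(0.05671727657318115))
{'fx': 300.7424392992711, 'fy': 300.7424392992711, 'cx': 278.3434240951023, 'cy': 207.42431842305407, 'distortion': array([-0.05640373,  0.        ,  0.        ,  0.        ,  0.        ]), 'cam_to_world': array([[ 2.68616809e-01, -9.20631522e-01, -2.83341862e-01,
         9.55097668e-02],
       [ 9.63246728e-01,  2.56997255e-01,  7.81546643e-02,
         6.21318059e-01],
       [ 8.66433262e-04, -2.93921778e-01,  9.55829084e-01,
         3.73352190e-01],
       [ 0.00000000e+00,  0.00000000e+00,  0.00000000e+00,
         1.00000000e+00]])}
[[-0.963  0.269 -0.   ]
 [ 0.269  0.963 -0.   ]
 [ 0.    -0.    -1.   ]]
[ 0.0748 -0.0008 -0.1422] [[-0.     0.956  0.294]
 [ 1.     0.    -0.001]
 [-0.001  0.294 -0.956]]
```

Scene and side agree to within about 1 mm on the tiles, but differ by about 6 mm on the pad, so I'll refine that with the wrist camera. First I'll plan the approach to the large tile.

```bash
cat >> h.py <<'E'
def plan(xyz,theta):
    """shift/turn to put TCP at xyz, tool down, closing across an object of yaw theta"""
    o=get_obs(); A=R.from_rotvec(o["tool_rot"]); phi=theta+np.pi/2; best=None
    for f in (phi,phi+np.pi):
        y=np.array([np.cos(f),np.sin(f),0]);z=np.array([0,0,-1.]);B=R.from_matrix(np.c_[np.cross(y,z),y,z])
        t=(A.inv()*B).as_rotvec()
        if best is None or np.linalg.norm(t)<np.linalg.norm(best[0]): best=(t,B)
    d=np.array(xyz)-o["tool_pos"]
    print("t",round(o["t"],2),"turn",best[0].round(4),"then shift mm",(best[1].inv().apply(d)*1000).round(1),"| F",o["contact_force"].round(1),"open",round(o["opening"]*1000,1),"grip",round(o["grip_force"],1),"q6",round(o["q"][5],2))
E
python3 -c "
from h import *
plan((.434,-.1155,.12),.035)"
```

```text
t 0.45 turn [-2.000e-04 -0.000e+00 -3.069e-01] then shift mm [-241.  -726.4  111.2] | F [-0.3  0.5  0.2] open 85.5 grip 0.0 q6 -0.12
```

```bash
python3 -m pendant '[[[0,0,0],[0,0,-0.1023],1],[[0,0,0],[0,0,-0.1023],1],[[0,0,0],[0,0,-0.1023],1],[[-30,-20,0],[0,0,0],1],[[-36,-20,0],[0,0,0],1],[[-35,-20,0],[0,0,0],1],[[-35,-20,0],[0,0,0],1],[[-35,-20,10],[0,0,0],1],[[-35,-20,10],[0,0,0],1],[[-35,-20,10],[0,0,0],1],[[0,-40,10],[0,0,0],1],[[0,-40,10],[0,0,0],1]]' 60; python3 -m pendant '[[[0,-40,10],[0,0,0],1],[[0,-40,10],[0,0,0],1],[[0,-40,10],[0,0,0],1],[[0,-40,10],[0,0,0],1],[[0,-40,10],[0,0,0],1],[[0,-40,11],[0,0,0],1],[[0,-40,0],[0,0,0],1],[[0,-40,0],[0,0,0],1],[[0,-40,0],[0,0,0],1],[[0,-40,0],[0,0,0],1],[[0,-40,0],[0,0,0],1],[[0,-40,0],[0,0,0],1]]'; python3 -c "
from h import *
plan((.434,-.1155,.12),.035)
cv2.imwrite('pics/w1.png',cv2.cvtColor(optics.get_image('wrist'),cv2.COLOR_RGB2BGR))"
```

```text
t: 1.45
tool_pos: [0.4179, 0.3891, 0.1797]
tool_rot: [0.054, -3.14, 0.002]
contact_force: [0.2, -0.5, 0.2]
opening: 0.0856
grip_force: 0.0
t: 2.45
tool_pos: [0.433, -0.0911, 0.1208]
tool_rot: [-0.055, 3.14, -0.001]
contact_force: [1.3, 0.1, 1.6]
opening: 0.0853
grip_force: 0.0
t 2.45 turn [-0.0005  0.0014 -0.    ] then shift mm [ -0.1 -24.4   0.8] | F [1.3 0.1 1.6] open 85.3 grip 0.0 q6 -1.98
```

View pics/w1.png

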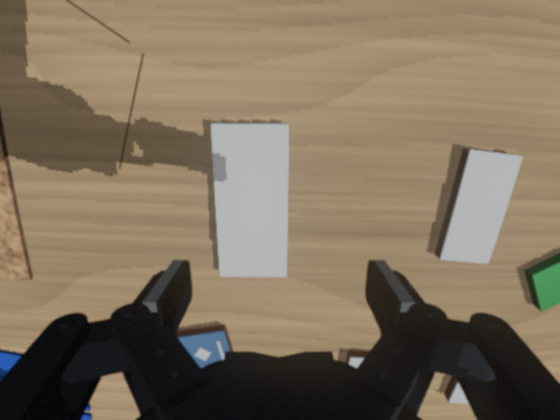

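The wrist view shows the large tile at (252,200) and the medium at (480,205), with the cork at the left edge. I'll finish the hover and check the fit from the wrist.

```bash
python3 -m pendant '[[[0,-19,0],[0,0,0],1],[[0,0,0],[0,0,0],1],[[0,0,0],[0,0,0],1],[[0,0,0],[0,0,0],1]]'
python3 - <<'E'
from h import *
m=optics.camera_model("wrist");img=optics.get_image("wrist")
q=proj(np.array([[.434,-.1155,.012],[.431,.0895,.012]]),m);print(q)
for k,s in (("large",q[0]),("medium",q[1])):
    mk=mask(img,s,"white");g=ray(s,m,.012)
    print(k,mk.sum(),fit(k,mk,m,(g[0],g[1],[-.1,.1]),.0119,.012))
plan((.434,-.1155,.12),.035)
E
```

```text
t: 2.83
tool_pos: [0.4338, -0.1073, 0.1202]
tool_rot: [0.056, -3.141, -0.001]
contact_force: [-0.1, 0.6, -0.3]
opening: 0.0853
grip_force: 0.0
[[269.56427787 205.07754313]
 [496.9331471  209.55080746]]
large 11846 (array([ 0.43416075, -0.11564665,  0.03398935]), np.float64(0.0359453521668911))
medium 5948 (array([ 0.43128156,  0.08995799, -0.06115121]), np.float64(0.04185844957828522))
t 2.88 turn [ 0.0004 -0.0001  0.0013] then shift mm [ 0.1 -8.5  0.2] | F [ 0.1  0.3 -0.4] open 85.7 grip 0.0 q6 -2.02
```

```bash
python3 -m pendant '[[[0,-8.5,0],[0,0,0],1],[[0,0,30],[0,0,0],1],[[0,0,30],[0,0,0],1],[[0,0,30],[0,0,0],1],[[0,0,20],[0,0,0],1],[[0,0,6],[0,0,0],1],[[0,0,4],[0,0,0],1],[[0,0,0],[0,0,0],1]]'; python3 -m pendant '[[[0,0,2],[0,0,0],0.5],[[0,0,0],[0,0,0],0.4],[[0,0,0],[0,0,0],0.4],[[0,0,0],[0,0,0],0.4],[[0,0,0],[0,0,0],0.4],[[0,0,0],[0,0,0],0.4]]' 60;python3 -m pendant '[[[0,0,-10],[0,0,0],0.4],[[0,0,-20],[0,0,0],0.4],[[0,0,-20],[0,0,0],0.4],[[0,0,0],[0,0,0],0.4]]'
python3 - <<'E'
from h import *
cv2.imwrite('pics/w2.png',cv2.cvtColor(optics.get_image('wrist'),cv2.COLOR_RGB2BGR))
plan((.4227,-.4032,.09),-.024)
E
```

```text
t: 3.55
tool_pos: [0.4344, -0.1164, 0.0004]
tool_rot: [0.056, -3.141, -0.0]
contact_force: [-0.1, -0.4, 0.4]
opening: 0.0854
grip_force: 0.0
t: 4.05
tool_pos: [0.436, -0.1173, 0.0004]
tool_rot: [-0.055, 3.137, -0.002]
contact_force: [-0.6, 0.0, 6.3]
opening: 0.0619
grip_force: 66.2
t: 4.38
tool_pos: [0.4368, -0.1178, 0.0525]
tool_rot: [-0.055, 3.134, -0.005]
contact_force: [1.2, -0.2, -0.2]
opening: 0.0616
grip_force: 66.1
t 4.43 turn [-0.0024  0.0049  0.0592] then shift mm [   6.3 -286.1  -39.3] | F [-0.1 -0.2 -1.1] open 62.1 grip 66.1 q6 -2.03
```

View pics/w2.png

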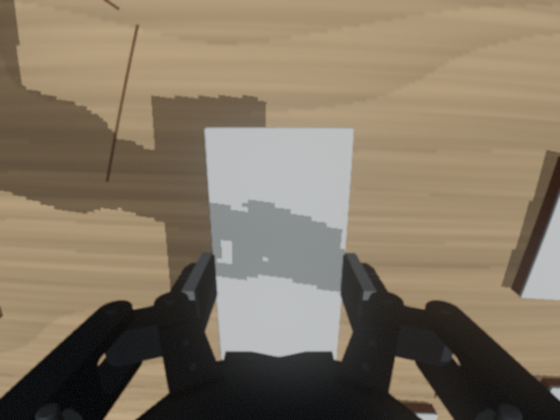

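The large tile is gripped and level, with its top edge at (205–353,128). I'll move part-way and view the pad from the wrist to refine its position.

```bash
python3 -m pendant '[[[0,0,-19],[0,0,0.059],0.4],[[3,-30,-20],[0,0,0],0.4],[[3,-35,0],[0,0,0],0.4],[[0,-35,0],[0,0,0],0.4],[[0,-30,0],[0,0,0],0.4],[[0,0,0],[0,0,0],0.4],[[0,0,0],[0,0,0],0.4],[[0,0,0],[0,0,0],0.4]]'
python3 - <<'E'
from h import *
plan((.4227,-.4032,.09),-.024)
m=optics.camera_model("wrist");img=optics.get_image('wrist')
cv2.imwrite('pics/w3.png',cv2.cvtColor(img,cv2.COLOR_RGB2BGR))
print(proj(corners("pad",(.4227,-.4032,-.024),.0059,.006)[:4],m).round(0).tolist(), proj(corners("large",(.436,-.245,-.024),.0995,.1)[:4],m).round(0).tolist())
E
```

```text
t: 5.1
tool_pos: [0.4241, -0.2454, 0.0857]
tool_rot: [-0.038, -3.139, -0.003]
contact_force: [0.5, 0.8, -2.1]
opening: 0.0615
grip_force: 66.5
t 5.1 turn [ 0.0022 -0.0022 -0.0003] then shift mm [  -2.4 -157.8   -4.3] | F [ 0.5  0.8 -2.1] open 61.5 grip 66.5 q6 -2.22
[[-17.0, 90.0], [42.0, 321.0], [169.0, 325.0], [139.0, 83.0]] [[207.0, 157.0], [225.0, 402.0], [336.0, 402.0], [356.0, 157.0]]
```

View pics/w3.png

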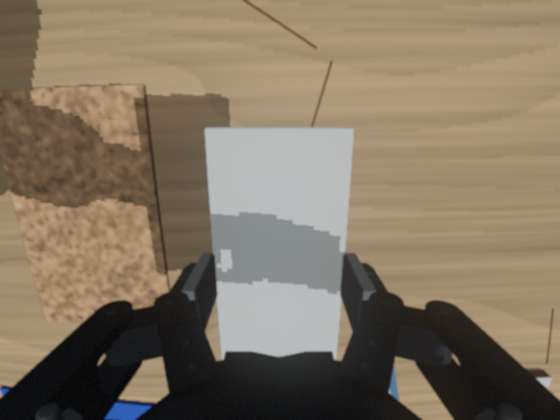

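Run:
```python
from h import *
from scipy.optimize import least_squares
m=optics.camera_model("wrist");o=get_obs()
def f(p):
    q=proj(corners("pad",p,.0059,.006)[:4],m)  # 0:(-,-)TL 1:(+,-)BL 2:(+,+)BR 3:(-,+)TR
    n=lambda a,b,x:np.cross(b-a,np.array(x)-a)/np.linalg.norm(b-a)
    return np.r_[q[1]-[47,321],q[3]-[145,85],n(q[3],q[2],[156,185]),n(q[3],q[2],[164,260]),n(q[0],q[3],[60,89]),n(q[0],q[1],[20,215])]
r=least_squares(f,[.4227,-.4032,-.024]);print(r.x.round(4),r.fun.round(1))
a,b=ray((205.5,128),m,o["tool_pos"][2]+.0115),ray((353,128),m,o["tool_pos"][2]+.0115)
print(a.round(4),b.round(4),np.linalg.norm(a-b),(a+b)/2+[.07,0,0]-o["tool_pos"])
```

```text
[ 0.4242 -0.3993 -0.0256] [-1.1  1.1 -0.3  0.2  0.5  1.4  0.7 -0.9]
[ 0.3536 -0.275   0.0974] [ 0.3551 -0.2125  0.0974] 0.062488804407839105 [8.66530598e-05 1.32700933e-03 1.15000000e-02]<stdin>:6: DeprecationWarning: Arrays of 2-dimensional vectors are deprecated. Use arrays of 3-dimensional vectors instead. (deprecated in NumPy 2.0)
```

```bash
python3 -m pendant '[[[0,-30,0],[0,0,0],0.4],[[0,-35,0],[0,0,0],0.4],[[0,-35,0],[0,0,0],0.4],[[0,-30,10],[0,0,0],0.4],[[0,-24,15],[0,0,0],0.4],[[0,0,15],[0,0,0],0.4],[[0,0,15],[0,0,0],0.4],[[0,0,0],[0,0,0],0.4],[[0,0,0],[0,0,0],0.4],[[0,0,0],[0,0,0],0.4]]';python3 -c "
from h import *
plan((.4243,-.400,.0075),-.0256)"
```

```text
t: 5.98
tool_pos: [0.422, -0.3996, 0.0328]
tool_rot: [0.035, 3.141, -0.001]
contact_force: [0.5, 0.2, -2.2]
opening: 0.0621
grip_force: 66.5
t 5.98 turn [-0.0003  0.0003  0.0032] then shift mm [-2.4 -0.3 25.3] | F [ 0.5  0.2 -2.2] open 62.1 grip 66.5 q6 -2.43
```

```bash
python3 -m pendant '[[[-2.4,0,12],[0,0,0],0.4],[[0,0,10],[0,0,0],0.4],[[0,0,2],[0,0,0],0.4],[[0,0,0],[0,0,0],0.4],[[0,0,0],[0,0,0],0.4]]';python3 -m pendant '[[[0,0,1],[0,0,0],0.4],[[0,0,0],[0,0,0],0.4],[[0,0,0],[0,0,0],0.4]]'
```

```text
t: 6.4
tool_pos: [0.4237, -0.4002, 0.008]
tool_rot: [-0.037, -3.141, -0.001]
contact_force: [0.1, -0.4, -0.9]
opening: 0.0619
grip_force: 66.6
t: 6.65
tool_pos: [0.4238, -0.4005, 0.0074]
tool_rot: [0.038, 3.141, -0.0]
contact_force: [0.8, 0.2, -1.1]
opening: 0.062
grip_force: 66.6
```

```bash
python3 -m pendant '[[[0,0,0.7],[0,0,0],0.4],[[0,0,0],[0,0,0],0.4],[[0,0,0],[0,0,0],0.4]]';python3 -m pendant '[[[0,0,0.6],[0,0,0],0.4],[[0,0,0],[0,0,0],0.4],[[0,0,0],[0,0,0],0.4]]'
```

```text
t: 6.9
tool_pos: [0.4238, -0.4004, 0.0066]
tool_rot: [0.038, 3.141, -0.0]
contact_force: [0.0, 0.2, -2.1]
opening: 0.0616
grip_force: 66.6
t: 7.15
tool_pos: [0.4239, -0.4006, 0.0065]
tool_rot: [0.037, 3.141, -0.0]
contact_force: [-0.7, 1.4, 2.0]
opening: 0.0617
grip_force: 67.0
```

```bash
python3 -m pendant '[[[0,0,0],[0,0,0],0.8],[[0,0,0],[0,0,0],1],[[0,0,0],[0,0,0],1],[[0,0,0],[0,0,0],1],[[0,0,-20],[0,0,0],1],[[0,0,-35],[0,0,0],1],[[0,0,-35],[0,0,0],1],[[0,0,0],[0,0,0],1],[[0,0,0],[0,0,0],1],[[0,0,0],[0,0,0],1]]';python3 - <<'E'
from h import *
plan((.431,.0897,.1),-.065)
m=optics.camera_model("wrist");img=optics.get_image('wrist')
cv2.imwrite('pics/w4.png',cv2.cvtColor(img,cv2.COLOR_RGB2BGR))
mk=mask(img,proj(np.array([[.41,-.4,.018]]),m)[0],"white")
print(mk.sum(),fit("large",mk,m,(.424,-.4,[-.1,.05]),.0179,.018))
E
```

```text
t: 7.98
tool_pos: [0.4237, -0.4003, 0.0958]
tool_rot: [-0.038, -3.141, -0.0]
contact_force: [-1.0, -0.0, -0.3]
opening: 0.0855
grip_force: 0.0
t 7.98 turn [ 0.0001 -0.      0.0411] then shift mm [ 24.5 489.4  -4.2] | F [-1.  -0.  -0.3] open 85.5 grip 0.0 q6 -2.43
14663 (array([ 0.42292598, -0.40112738, -0.0251644 ]), np.float64(0.021721364930272102))
```

View pics/w4.png

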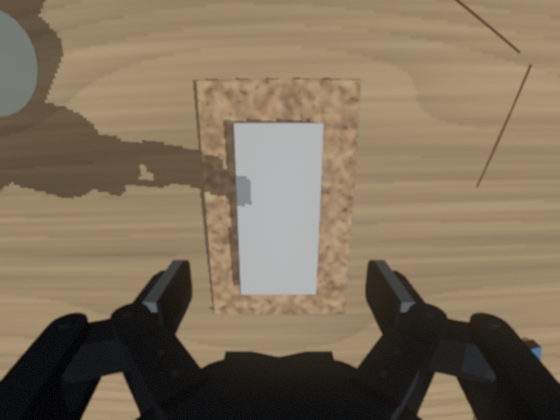

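The large tile (236–322, 123–295) lies on the pad (corners about (196,80), (359,80), (345,314), (213,314)). I'll check the centring numerically.

Run:
```python
from h import *
m=optics.camera_model("wrist")
c=np.array([ray(p,m,.006) for p in((196.5,79.5),(359.5,79.5),(345.5,314.5),(213.5,314.5))])
print(c.round(4),c.mean(0).round(4),np.linalg.norm(np.diff(c,axis=0),axis=1))
```

```text
[[ 0.3214 -0.4566  0.006 ]
 [ 0.3242 -0.3393  0.006 ]
 [ 0.5227 -0.3412  0.006 ]
 [ 0.5196 -0.4615  0.006 ]] [ 0.422  -0.3996  0.006 ] [0.11733036 0.19854637 0.1203216 ]
```

Centred to about 1 mm. Next is the medium tile.

```bash
python3 -m pendant '[[[0,0,-5],[0,0,0.041],1],[[4,30,0],[0,0,0],1],[[4,40,0],[0,0,0],1],[[4,40,0],[0,0,0],1],[[4,40,0],[0,0,0],1],[[4,40,0],[0,0,0],1],[[4,40,0],[0,0,0],1],[[0,40,0],[0,0,0],1],[[0,40,0],[0,0,0],1],[[0,40,0],[0,0,0],1],[[0,40,0],[0,0,0],1],[[0,40,0],[0,0,0],1]]'; python3 -m pendant '[[[0,30,0],[0,0,0],1],[[0,29,0],[0,0,0],1],[[0,0,0],[0,0,0],1],[[0,0,0],[0,0,0],1],[[0,0,0],[0,0,0],1]]'
python3 - <<'E'
from h import *
m=optics.camera_model("wrist");img=optics.get_image('wrist')
mk=mask(img,proj(np.array([[.42,.09,.012]]),m)[0],"white")
p,f=fit("medium",mk,m,(.431,.09,[-.1,.05]),.0119,.012);print(mk.sum(),p,f)
plan((p[0],p[1],0.0),p[2])
E
```

```text
t: 9.03
tool_pos: [0.4261, 0.0323, 0.0992]
tool_rot: [-0.102, -3.137, -0.0]
contact_force: [1.0, -0.8, -0.9]
opening: 0.0852
grip_force: 0.0
t: 9.45
tool_pos: [0.4305, 0.0889, 0.0996]
tool_rot: [-0.101, -3.137, 0.001]
contact_force: [0.3, -0.5, 0.4]
opening: 0.0855
grip_force: 0.0
7992 [ 0.43114763  0.09001713 -0.06377913] 0.037387579679489136
t 9.5 turn [-0.0006 -0.0021 -0.0019] then shift mm [-0.2  1.6 99.9] | F [ 0.  -0.2 -0. ] open 85.4 grip 0.0 q6 -1.47
```

```bash
python3 -m pendant '[[[0,1.6,20],[0,0,0],1],[[0,0,30],[0,0,0],0.9],[[0,0,30],[0,0,0],0.8],[[0,0,14],[0,0,0],0.8],[[0,0,3],[0,0,0],0.8],[[0,0,0],[0,0,0],0.8],[[0,0,0],[0,0,0],0.8]]'; python3 -m pendant '[[[0,0,0],[0,0,0],0.3],[[0,0,0],[0,0,0],0.3],[[0,0,0],[0,0,0],0.3],[[0,0,0],[0,0,0],0.3],[[0,0,0],[0,0,0],0.3],[[0,0,0],[0,0,0],0.3]]' 60;python3 -m pendant '[[[0,0,-15],[0,0,0],0.3],[[0,0,-25],[0,0,0],0.3],[[0,0,-30],[0,0,0],0.3],[[0,0,-20],[0,0,0],0.3],[[0,0,0],[0,0,0],0.3],[[0,0,0],[0,0,0],0.3]]'
python3 - <<'E'
from h import *
cv2.imwrite('pics/w5.png',cv2.cvtColor(optics.get_image('wrist'),cv2.COLOR_RGB2BGR))
plan((.4229,-.4008,.09),-.0252)
E
```

```text
t: 10.08
tool_pos: [0.4324, 0.09, 0.0048]
tool_rot: [0.104, 3.139, 0.0]
contact_force: [-0.2, 0.1, 1.1]
opening: 0.0681
grip_force: 0.0
t: 10.58
tool_pos: [0.4335, 0.0906, 0.0063]
tool_rot: [0.102, 3.136, -0.0]
contact_force: [-1.7, 0.2, 6.1]
opening: 0.0473
grip_force: 60.6
t: 11.08
tool_pos: [0.4331, 0.0908, 0.096]
tool_rot: [0.102, 3.135, 0.0]
contact_force: [0.0, 0.3, -1.3]
opening: 0.0469
grip_force: 61.9
t 11.13 turn [ 0.0001  0.0008 -0.0396] then shift mm [  -3.7 -491.6    4.1] | F [ 0.6  1.  -1. ] open 47.0 grip 61.9 q6 -1.47
```

View pics/w5.png

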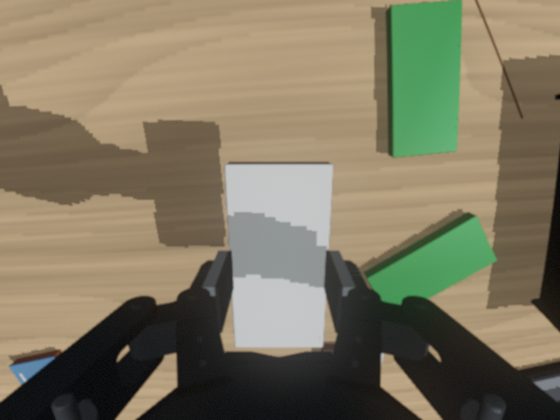

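```bash
python3 - <<'E'
from h import *
m=optics.camera_model("wrist");o=get_obs();z=o["tool_pos"][2]-.0063+.012
c=np.array([ray(p,m,z) for p in((226.5,165),(332,165),(323.5,347.5),(235.5,347.5))])
print(c.round(4),np.linalg.norm(np.diff(c,axis=0),axis=1),c.mean(0)-o["tool_pos"], o["tool_rot"])
E
python3 -m pendant '[[[0,-10,0],[0,0,-0.04],0.3],[[0,-35,0],[0,0,0],0.3],[[0,-38,0],[0,0,0],0.3],[[0,-38,0],[0,0,0],0.3],[[0,-38,0],[0,0,0],0.3],[[0,-38,0],[0,0,0],0.3],[[0,-38,0],[0,0,0],0.3],[[0,-38,0],[0,0,0],0.3],[[0,-38,0],[0,0,0],0.3],[[0,-38,0],[0,0,0],0.3],[[0,-38,0],[0,0,0],0.3],[[0,-38,0],[0,0,0],0.3]]'; python3 -m pendant '[[[0,-38,0],[0,0,0],0.3],[[0,-28,0],[0,0,0],0.3],[[0,0,20],[0,0,0],0.3],[[0,0,20],[0,0,0],0.3],[[0,0,0],[0,0,0],0.3],[[0,0,0],[0,0,0],0.3],[[0,0,0],[0,0,0],0.3]]';python3 -c "
from h import *
plan((.4229,-.4008,.026),-.0252)"
```

```text
[[0.377  0.0699 0.0998]
 [0.3801 0.1179 0.0998]
 [0.4829 0.1122 0.0998]
 [0.4796 0.0627 0.0998]] [0.04812734 0.10291135 0.04959626] [-1.75879946e-03 -7.11565598e-05  5.70000000e-03] [1.01791391e-01 3.13911841e+00 7.33443806e-05]
t: 12.13
tool_pos: [0.4191, -0.3349, 0.0914]
tool_rot: [-0.04, -3.139, -0.005]
contact_force: [0.1, -0.2, -1.3]
opening: 0.0469
grip_force: 62.0
t: 12.72
tool_pos: [0.4188, -0.3994, 0.0534]
tool_rot: [-0.038, -3.14, -0.002]
contact_force: [0.2, -0.0, -1.0]
opening: 0.0473
grip_force: 62.1
t 12.72 turn [ 0.0012 -0.001   0.0007] then shift mm [-4.1 -1.3 27.4] | F [ 0.2 -0.  -1. ] open 47.3 grip 62.1 q6 -2.44
```

```bash
python3 -m pendant '[[[-5.8,-1.3,8],[0,0,0],0.3],[[0,0,12],[0,0,0],0.3],[[0,0,7],[0,0,0],0.3],[[0,0,0],[0,0,0],0.3],[[0,0,0],[0,0,0],0.3],[[0,0,0],[0,0,0],0.3]]';python3 -m pendant '[[[0,0,0.8],[0,0,0],0.3],[[0,0,0],[0,0,0],0.3],[[0,0,0],[0,0,0],0.3]]'
```

```text
t: 13.22
tool_pos: [0.4248, -0.4015, 0.027]
tool_rot: [-0.039, -3.141, -0.0]
contact_force: [-0.1, -0.2, -0.7]
opening: 0.0473
grip_force: 62.1
t: 13.47
tool_pos: [0.4249, -0.4017, 0.0265]
tool_rot: [0.039, 3.141, -0.001]
contact_force: [-0.6, -0.8, -1.1]
opening: 0.0468
grip_force: 62.1
```

```bash
python3 -m pendant '[[[0,0,1.2],[0,0,0],0.3],[[0,0,0],[0,0,0],0.3],[[0,0,0],[0,0,0],0.3]]';python3 -m pendant '[[[0,0,0.7],[0,0,0],0.3],[[0,0,0],[0,0,0],0.3],[[0,0,0],[0,0,0],0.3]]'
```

```text
t: 13.72
tool_pos: [0.4247, -0.4015, 0.025]
tool_rot: [-0.039, -3.141, -0.0]
contact_force: [-0.2, 0.1, -2.2]
opening: 0.0471
grip_force: 62.1
t: 13.97
tool_pos: [0.4248, -0.4017, 0.0244]
tool_rot: [0.039, 3.141, -0.0]
contact_force: [0.1, 0.2, -0.7]
opening: 0.0472
grip_force: 62.2
```

```bash
python3 -m pendant '[[[0,0,0.6],[0,0,0],0.3],[[0,0,0],[0,0,0],0.3],[[0,0,0],[0,0,0],0.3]]';python3 -m pendant '[[[0,0,0.5],[0,0,0],0.3],[[0,0,0],[0,0,0],0.3],[[0,0,0],[0,0,0],0.3]]'
```

```text
t: 14.22
tool_pos: [0.4249, -0.4017, 0.0244]
tool_rot: [-0.039, -3.141, 0.0]
contact_force: [-2.2, 2.8, 4.8]
opening: 0.0471
grip_force: 63.1
t: 14.47
tool_pos: [0.4249, -0.4017, 0.0244]
tool_rot: [-0.039, -3.141, -0.0]
contact_force: [-3.4, 3.4, 8.2]
opening: 0.047
grip_force: 63.5
```

Contact came exactly at the expected height. I'll ease off, release and check.

```bash
python3 -m pendant '[[[0,0,-0.6],[0,0,0],0.3],[[0,0,0],[0,0,0],0.7],[[0,0,0],[0,0,0],1],[[0,0,0],[0,0,0],1],[[0,0,-20],[0,0,0],1],[[0,0,-35],[0,0,0],1],[[0,0,-25],[0,0,0],1],[[0,0,0],[0,0,0],1],[[0,0,0],[0,0,0],1],[[0,0,0],[0,0,0],1]]';python3 - <<'E'
from h import *
plan((.633,.0048,.1),-.077)
m=optics.camera_model("wrist");img=optics.get_image('wrist')
cv2.imwrite('pics/w6.png',cv2.cvtColor(img,cv2.COLOR_RGB2BGR))
E
```

```text
t: 15.3
tool_pos: [0.4245, -0.4011, 0.1029]
tool_rot: [-0.039, -3.141, -0.001]
contact_force: [-0.5, 0.3, -0.9]
opening: 0.0854
grip_force: 0.0
t 15.3 turn [ 0.0008 -0.0007  0.0521] then shift mm [-176.7  420.8    2.9] | F [-0.5  0.3 -0.9] open 85.4 grip 0.0 q6 -2.43
```

View pics/w6.png

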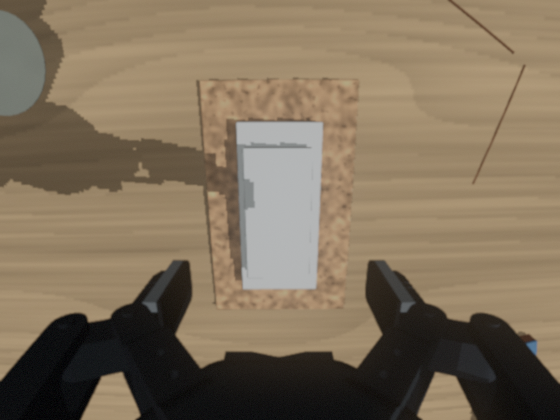

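Medium sits on large (top edge (244–311,148)), looking centred; numbers are below. On to the small tile.

```bash
python3 -m pendant '[[[0,0,0],[0,0,0.052],1],[[-14,30,0],[0,0,0],1],[[-16,36,0],[0,0,0],1],[[-16,36,0],[0,0,0],1],[[-16,36,0],[0,0,0],1],[[-16,36,0],[0,0,0],1],[[-16,36,0],[0,0,0],1],[[-16,36,0],[0,0,0],1],[[-16,36,0],[0,0,0],1],[[-16,36,0],[0,0,0],1],[[-16,36,0],[0,0,0],1],[[-16,36,0],[0,0,0],1]]'; python3 -m pendant '[[[-3,31,3],[0,0,0],1],[[0,0,0],[0,0,0],1],[[0,0,0],[0,0,0],1],[[0,0,0],[0,0,0],1]]'
python3 - <<'E'
from h import *
m=optics.camera_model("wrist");img=optics.get_image('wrist')
mk=mask(img,proj(np.array([[.625,.005,.012]]),m)[0],"white")
p,f=fit("small",mk,m,(.633,.005,[-.1,.05]),.0119,.012);print(mk.sum(),p,f)
plan((p[0],p[1],0.004),p[2])
img=cv2.cvtColor(cv2.imread('pics/w6.png'),cv2.COLOR_BGR2RGB)
# stored camera pose for w6, rebuilt from tool pose
Rt=R.from_rotvec([-.039,-3.141,-.001]).as_matrix();o=get_obs()
R0=R.from_rotvec(o["tool_rot"]).as_matrix();C=m["cam_to_world"].copy()
C[:3,3]=Rt@R0.T@(C[:3,3]-o["tool_pos"])+[.4245,-.4011,.1029];C[:3,:3]=Rt@R0.T@C[:3,:3]
m=dict(m,cam_to_world=C)
print([ray(q,m,.03).round(4) for q in((244.5,148.5),(311.5,148.5),(248,278))],[ray(q,m,.018).round(4) for q in((236.5,122.5),(322.5,122.5),(317.5,290.5),(241.5,290.5))])
E
```

```text
t: 16.35
tool_pos: [0.6275, -0.0239, 0.1013]
tool_rot: [-0.12, -3.136, -0.001]
contact_force: [0.4, -0.4, 0.4]
opening: 0.0853
grip_force: 0.0
t: 16.68
tool_pos: [0.6324, 0.0044, 0.0989]
tool_rot: [-0.12, -3.136, 0.0]
contact_force: [-0.4, -0.1, 0.2]
opening: 0.0856
grip_force: 0.0
3841 [ 0.63322927  0.00531463 -0.06741594] 0.05326507240533829
t 16.73 turn [-0.0003 -0.0023 -0.0103] then shift mm [-0.5  1.5 95.5] | F [-0.5 -0.6  0.6] open 85.7 grip 0.0 q6 -1.6
[array([ 0.3712, -0.4237,  0.03  ]), array([ 0.3723, -0.3764,  0.03  ]), array([ 0.4742, -0.4268,  0.03  ])] [array([ 0.3534, -0.4299,  0.018 ]), array([ 0.3549, -0.3672,  0.018 ]), array([ 0.495 , -0.3688,  0.018 ]), array([ 0.4933, -0.4346,  0.018 ])]
```

```bash
python3 -m pendant '[[[-0.5,1.5,20],[0,0,-0.01],0.8],[[0,0,30],[0,0,0],0.65],[[0,0,30],[0,0,0],0.65],[[0,0,11],[0,0,0],0.65],[[0,0,3],[0,0,0],0.65],[[0,0,0],[0,0,0],0.65],[[0,0,0],[0,0,0],0.65]]'; python3 -m pendant '[[[0,0,0],[0,0,0],0.15],[[0,0,0],[0,0,0],0.15],[[0,0,0],[0,0,0],0.15],[[0,0,0],[0,0,0],0.15],[[0,0,0],[0,0,0],0.15],[[0,0,0],[0,0,0],0.15]]' 50;python3 -m pendant '[[[0,0,-15],[0,0,0],0.15],[[0,0,-25],[0,0,0],0.15],[[0,0,-30],[0,0,0],0.15],[[0,0,-20],[0,0,0],0.15],[[0,0,0],[0,0,0],0.15],[[0,0,0],[0,0,0],0.15]]'
python3 - <<'E'
from h import *
m=optics.camera_model("wrist");o=get_obs();img=optics.get_image('wrist')
cv2.imwrite('pics/w7.png',cv2.cvtColor(img,cv2.COLOR_RGB2BGR))
plan((.4237,-.4010,.09),-.025)
E
```

```text
t: 17.32
tool_pos: [0.6354, 0.0053, 0.0085]
tool_rot: [0.106, 3.137, -0.0]
contact_force: [0.5, 0.6, 0.9]
opening: 0.0556
grip_force: 0.0
t: 17.82
tool_pos: [0.6361, 0.0057, 0.0096]
tool_rot: [0.105, 3.136, -0.001]
contact_force: [-0.4, -1.5, 6.1]
opening: 0.0328
grip_force: 49.1
t: 18.32
tool_pos: [0.6356, 0.0061, 0.0996]
tool_rot: [0.105, 3.135, -0.0]
contact_force: [-0.4, -0.6, -1.0]
opening: 0.033
grip_force: 49.7
t 18.37 turn [ 0.      0.0009 -0.0418] then shift mm [ 200.3 -412.3    7.4] | F [-0.4 -0.4 -0.4] open 32.7 grip 49.6 q6 -1.61
```

View pics/w7.png

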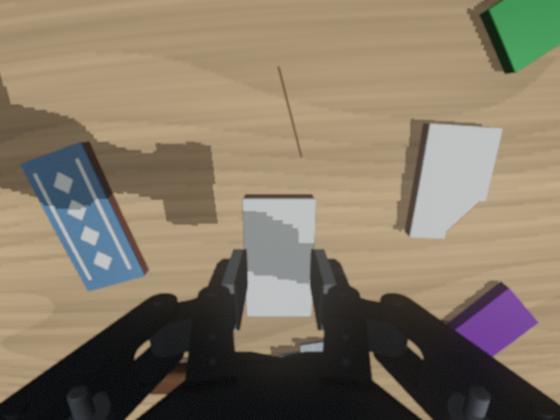

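The small tile is held (244–316, 198–317). The broken one is also visible at (455,180), with its snapped corner at lower right.

```bash
python3 - <<'E'
from h import *
m=optics.camera_model("wrist");o=get_obs();z=o["tool_pos"][2]+.0024
c=np.array([ray(p,m,z) for p in((243.5,198),(316,198),(311.5,317),(248,317))])
print(np.linalg.norm(np.diff(c,axis=0),axis=1),(c.mean(0)-o["tool_pos"]).round(4), (c[2]+c[3]-c[0]-c[1]).round(4))
img=cv2.cvtColor(cv2.imread('pics/w7.png'),cv2.COLOR_BGR2RGB)
mk=mask(img,(455,180),"white");print(mk.sum(),fit("broken",mk,m,(.621,.146,[-.2,0,-3,1.4]),.0119,.012))
E
python3 -m pendant '[[[10,-15,0],[0,0,-0.042],0.15],[[18,-33,0],[0,0,0],0.15],[[18,-37,0],[0,0,0],0.15],[[18,-37,0],[0,0,0],0.15],[[18,-37,0],[0,0,0],0.15],[[18,-37,0],[0,0,0],0.15],[[18,-37,0],[0,0,0],0.15],[[18,-37,0],[0,0,0],0.15],[[18,-37,0],[0,0,0],0.15],[[18,-37,0],[0,0,0],0.15],[[16,-37,0],[0,0,0],0.15],[[8,-30,0],[0,0,0],0.15]]'; python3 -m pendant '[[[0,0,20],[0,0,0],0.15],[[0,0,10],[0,0,0],0.15],[[0,0,0],[0,0,0],0.15],[[0,0,0],[0,0,0],0.15],[[0,0,0],[0,0,0],0.15]]';python3 -c "
from h import *
plan((.4237,-.4010,.0425),-.025)"
```

```text
[0.03492575 0.06814459 0.03509562] [-0.0027  0.0002  0.0024] [ 0.136  -0.0089  0.    ]
7473 (array([ 0.61950912,  0.14553459, -0.12020159]), np.float64(0.04734927788376808))
t: 19.37
tool_pos: [0.4244, -0.4005, 0.0946]
tool_rot: [-0.042, -3.138, -0.004]
contact_force: [0.2, 0.4, -0.3]
opening: 0.0327
grip_force: 49.7
t: 19.78
tool_pos: [0.4276, -0.3982, 0.0663]
tool_rot: [-0.037, -3.141, -0.002]
contact_force: [-0.6, -0.3, -0.6]
opening: 0.0327
grip_force: 49.8
t 19.78 turn [ 0.0011 -0.0008  0.0016] then shift mm [ 3.9 -2.9 23.8] | F [-0.6 -0.3 -0.6] open 32.7 grip 49.8 q6 -2.42
```

```bash
python3 -m pendant '[[[1.2,-3,8],[0,0,0],0.15],[[0,0,10],[0,0,0],0.15],[[0,0,6],[0,0,0],0.15],[[0,0,0],[0,0,0],0.15],[[0,0,0],[0,0,0],0.15],[[0,0,0],[0,0,0],0.15]]';python3 -m pendant '[[[0,0,1],[0,0,0],0.15],[[0,0,0],[0,0,0],0.15],[[0,0,0],[0,0,0],0.15]]'
```

```text
t: 20.28
tool_pos: [0.4262, -0.4024, 0.0428]
tool_rot: [-0.039, -3.141, -0.0]
contact_force: [-0.2, 0.2, -0.6]
opening: 0.0324
grip_force: 49.7
t: 20.53
tool_pos: [0.4263, -0.4026, 0.0422]
tool_rot: [0.039, 3.141, -0.001]
contact_force: [1.1, -0.5, -0.8]
opening: 0.0328
grip_force: 49.7
```

Correct y by +1.2 mm and lower the rest of the way.

```bash
python3 -m pendant '[[[0,1.2,1],[0,0,0],0.15],[[0,0,0.7],[0,0,0],0.15],[[0,0,0],[0,0,0],0.15],[[0,0,0],[0,0,0],0.15]]';python3 -m pendant '[[[0,0,0.7],[0,0,0],0.15],[[0,0,0],[0,0,0],0.15],[[0,0,0],[0,0,0],0.15]]';python3 -m pendant '[[[0,0,0.5],[0,0,0],0.15],[[0,0,0],[0,0,0],0.15],[[0,0,0],[0,0,0],0.15]]'
```

```text
t: 20.87
tool_pos: [0.4262, -0.4012, 0.04]
tool_rot: [-0.039, -3.141, -0.0]
contact_force: [0.7, -0.5, -1.1]
opening: 0.0322
grip_force: 49.7
t: 21.12
tool_pos: [0.4263, -0.4014, 0.0397]
tool_rot: [0.039, 3.141, -0.0]
contact_force: [-1.5, 0.2, 1.4]
opening: 0.0324
grip_force: 50.3
t: 21.37
tool_pos: [0.4263, -0.4014, 0.0396]
tool_rot: [-0.039, -3.141, 0.0]
contact_force: [-2.1, 1.2, 5.4]
opening: 0.0332
grip_force: 51.2
```

```bash
python3 -m pendant '[[[0,0,-0.5],[0,0,0],0.15],[[0,0,0],[0,0,0],0.5],[[0,0,0],[0,0,0],1],[[0,0,0],[0,0,0],1],[[0,0,0],[0,0,0],1],[[0,0,-20],[0,0,0],1],[[0,0,-35],[0,0,0],1],[[0,0,-10],[0,0,0],1],[[0,0,0],[0,0,0],1],[[0,0,0],[0,0,0],1],[[0,0,0],[0,0,0],1]]';python3 - <<'E'
from h import *
# grip point on the broken tile: x=-17 mm
p=np.array([.6198,.1457]);t=-.122;g=p-.017*np.array([np.cos(t),np.sin(t)]);print(g)
plan((*g,.1),t)
m=optics.camera_model("wrist");img=optics.get_image('wrist')
cv2.imwrite('pics/w8.png',cv2.resize(cv2.cvtColor(img[60:340,140:420],cv2.COLOR_RGB2BGR),(600,600)))
E
```

```text
t: 22.28
tool_pos: [0.4255, -0.4004, 0.1027]
tool_rot: [-0.039, -3.14, -0.003]
contact_force: [0.5, 0.5, -0.3]
opening: 0.0854
grip_force: 0.0
[0.60292636 0.14776886]
t 22.28 turn [ 0.0018 -0.0017  0.0971] then shift mm [-109.4  565.7    2.7] | F [ 0.5  0.5 -0.3] open 85.4 grip 0.0 q6 -2.43
```

View pics/w8.png

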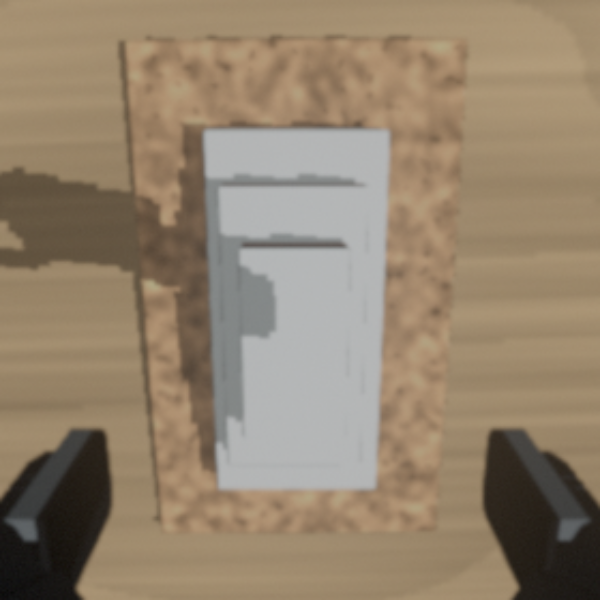

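The small tile sits centred on the stack (crop 240–348 wide, near edge at row 245), and all three are nested. Now the broken tile.

```bash
python3 -m pendant '[[[0,0,0],[0,0,0.097],1],[[-7,33,0],[0,0,0],1],[[-7,38,0],[0,0,0],1],[[-8,38,0],[0,0,0],1],[[-8,38,0],[0,0,0],1],[[-8,38,0],[0,0,0],1],[[-8,38,0],[0,0,0],1],[[-8,38,0],[0,0,0],1],[[-8,38,0],[0,0,0],1],[[-8,38,0],[0,0,0],1],[[-8,38,0],[0,0,0],1],[[-8,38,0],[0,0,0],1]]'; python3 -m pendant '[[[-8,38,0],[0,0,0],1],[[-8,38,0],[0,0,0],1],[[-8,38,0],[0,0,0],1],[[0,39,3],[0,0,0],1],[[0,0,0],[0,0,0],1],[[0,0,0],[0,0,0],1],[[0,0,0],[0,0,0],1]]'
python3 - <<'E'
from h import *
m=optics.camera_model("wrist");img=optics.get_image('wrist')
mk=mask(img,proj(np.array([[.605,.147,.012]]),m)[0],"white")
p,f=fit("broken",mk,m,(.62,.146,[-.2,0]),.0119,.012);print(mk.sum(),p,f)
g=p[:2]-.017*np.array([np.cos(p[2]),np.sin(p[2])])
plan((*g,0.004),p[2])
E
```

```text
t: 23.33
tool_pos: [0.5608, 0.0004, 0.1024]
tool_rot: [-0.191, -3.133, -0.0]
contact_force: [0.7, -0.8, -0.2]
opening: 0.0854
grip_force: 0.0
t: 23.92
tool_pos: [0.6031, 0.147, 0.0995]
tool_rot: [-0.19, -3.133, 0.002]
contact_force: [0.1, -0.6, 0.2]
opening: 0.0854
grip_force: 0.0
6960 [ 0.62128349  0.14641778 -0.11685136] 0.05525248497724533
t 23.97 turn [-0.0009 -0.0022 -0.0056] then shift mm [-0.8  2.1 96. ] | F [-0.1 -0.2  0.1] open 85.3 grip 0.0 q6 -1.33
```

```bash
python3 -m pendant '[[[-0.8,2,20],[0,0,0],1],[[0,0,30],[0,0,0],0.95],[[0,0,30],[0,0,0],0.95],[[0,0,14],[0,0,0],0.95],[[0,0,3],[0,0,0],0.95],[[0,0,0],[0,0,0],0.95],[[0,0,0],[0,0,0],0.95]]'; python3 -m pendant '[[[0,0,0],[0,0,0],0.4],[[0,0,0],[0,0,0],0.4],[[0,0,0],[0,0,0],0.4],[[0,0,0],[0,0,0],0.4],[[0,0,0],[0,0,0],0.4],[[0,0,0],[0,0,0],0.4]]' 60;python3 -m pendant '[[[0,0,-15],[0,0,0],0.4],[[0,0,-30],[0,0,0],0.4],[[0,0,-40],[0,0,0],0.4],[[0,0,-40],[0,0,0],0.4],[[0,0,-10],[0,0,0],0.4],[[0,0,0],[0,0,0],0.4],[[0,0,0],[0,0,0],0.4]]'
python3 - <<'E'
from h import *
m=optics.camera_model("wrist");o=get_obs();img=optics.get_image('wrist')
cv2.imwrite('pics/w9.png',cv2.cvtColor(img,cv2.COLOR_RGB2BGR))
t=.093
print(proj(corners("tub",(.4486,.3982,t),.0519,.052)[:4],m).round().tolist())
g=np.array([.4486,.3982])-.017*np.array([np.cos(t),np.sin(t)])
plan((*g,.13),t)
E
```

```text
t: 24.55
tool_pos: [0.6064, 0.1486, 0.0059]
tool_rot: [0.193, 3.134, 0.001]
contact_force: [0.7, -0.4, 0.0]
opening: 0.081
grip_force: 0.0
t: 25.05
tool_pos: [0.6099, 0.1496, 0.0112]
tool_rot: [0.191, 3.126, 0.002]
contact_force: [-2.7, -0.6, 17.7]
opening: 0.0342
grip_force: 8.9
t: 25.63
tool_pos: [0.606, 0.1492, 0.1413]
tool_rot: [0.191, 3.133, 0.001]
contact_force: [-1.4, -0.4, -0.5]
opening: 0.034
grip_force: 0.0
[[465.0, -192.0], [496.0, 138.0], [678.0, 102.0], [610.0, -133.0]]
t 25.68 turn [-1.000e-04 -6.000e-04 -2.148e-01] then shift mm [149.3 262.5   9. ] | F [-0.4 -0.4 -1. ] open 34.4 grip 0.0 q6 -1.33
```

View pics/w9.png

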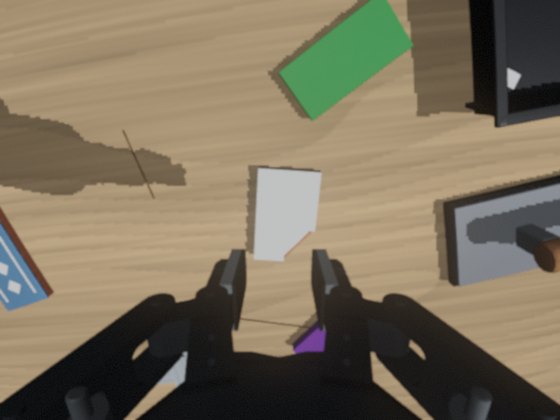

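The grasp slipped: the fingers rode over the broken tile because they were too high, and it still lies flat at (287,213). I'll measure it again and go lower, as with the large tile.

```bash
python3 -m pendant '[[[0,0,0],[0,0,0],1],[[0,0,0],[0,0,0],1],[[0,0,0],[0,0,0],1],[[0,0,0],[0,0,0],1]]';python3 - <<'E'
from h import *
m=optics.camera_model("wrist");img=optics.get_image('wrist')
mk=mask(img,(287,205),"white")
p,f=fit("broken",mk,m,(.62,.146,[-.2,0]),.0119,.012);print(mk.sum(),p,f)
g=p[:2]-.017*np.array([np.cos(p[2]),np.sin(p[2])])
plan((*g,-.001),p[2])
E
```

```text
t: 26.02
tool_pos: [0.6046, 0.149, 0.138]
tool_rot: [-0.191, -3.134, 0.001]
contact_force: [0.2, -0.1, -0.5]
opening: 0.0806
grip_force: 0.0
5395 [ 0.62425102  0.15259515 -0.19862719] 0.06151866167783737
t 26.07 turn [-0.0005 -0.0016  0.0767] then shift mm [ -1.4   7.4 139.4] | F [-0.2  0.   0.5] open 85.0 grip 0.0 q6 -1.33
```

```bash
python3 -m pendant '[[[0,0,0],[0,0,0.076],1],[[-1,7.4,20],[0,0,0],1],[[0,0,20],[0,0,0],1],[[0,0,15],[0,0,0],1],[[0,0,0],[0,0,0],1],[[0,0,0],[0,0,0],1],[[0,0,0],[0,0,0],1]]';python3 - <<'E'
from h import *
m=optics.camera_model("wrist");img=optics.get_image('wrist')
mk=mask(img,proj(np.array([[.61,.153,.012]]),m)[0],"white")
p,f=fit("broken",mk,m,(.624,.152,[-.25,-.05]),.0119,.012);print(mk.sum(),p,f)
g=p[:2]-.017*np.array([np.cos(p[2]),np.sin(p[2])])
plan((*g,-.001),p[2])
E
```

```text
t: 26.65
tool_pos: [0.6083, 0.1562, 0.0854]
tool_rot: [0.31, 3.125, 0.0]
contact_force: [0.3, -0.5, 0.3]
opening: 0.0851
grip_force: 0.0
7734 [ 0.62493886  0.15279594 -0.1969822 ] 0.05317862331867218
t 26.7 turn [ 0.0007  0.0023 -0.0009] then shift mm [ 0.4 -0.2 87. ] | F [-0.9  1.   0.7] open 85.4 grip 0.0 q6 -1.24
```

```bash
python3 -m pendant '[[[0,0,30],[0,0,0],1],[[0,0,30],[0,0,0],1],[[0,0,22],[0,0,0],1],[[0,0,5],[0,0,0],1],[[0,0,0],[0,0,0],1],[[0,0,0],[0,0,0],1],[[0,0,0],[0,0,0],1]]'; python3 -m pendant '[[[0,0,0],[0,0,0],0.5],[[0,0,0],[0,0,0],0.4],[[0,0,0],[0,0,0],0.4],[[0,0,0],[0,0,0],0.4],[[0,0,0],[0,0,0],0.4]]' 60
```

```text
t: 27.28
tool_pos: [0.6098, 0.1564, 0.0002]
tool_rot: [0.31, 3.122, 0.002]
contact_force: [0.2, -0.3, 0.9]
opening: 0.0852
grip_force: 0.0
t: 27.7
tool_pos: [0.6092, 0.1564, -0.0006]
tool_rot: [0.31, 3.123, 0.001]
contact_force: [0.6, -0.5, 6.7]
opening: 0.0558
grip_force: 64.7
```

```bash
python3 -m pendant '[[[0,0,-15],[0,0,0],0.4],[[0,0,-30],[0,0,0],0.4],[[0,0,-40],[0,0,0],0.4],[[0,0,-40],[0,0,0],0.4],[[0,0,-10],[0,0,-0.1],0.4],[[0,0,0],[0,0,-0.1],0.4],[[0,0,0],[0,0,-0.09],0.4],[[0,0,0],[0,0,0],0.4],[[0,0,0],[0,0,0],0.4]]'
python3 - <<'E'
from h import *
t=.093
g=np.array([.4486,.3982])-.017*np.array([np.cos(t),np.sin(t)])
plan((*g,.13),t)
E
```

```text
t: 28.45
tool_pos: [0.6072, 0.1561, 0.1325]
tool_rot: [0.141, -3.138, 0.0]
contact_force: [0.1, -0.5, -0.8]
opening: 0.0561
grip_force: 64.1
t 28.45 turn [-0.     -0.0006 -0.0032] then shift mm [152.4 255.8   2.5] | F [ 0.1 -0.5 -0.8] open 56.1 grip 64.1 q6 -1.53
```

```bash
python3 -m pendant '[[[20,20,0],[0,0,0],0.4],[[22,30,0],[0,0,0],0.4],[[22,34,0],[0,0,0],0.4],[[22,34,0],[0,0,0],0.4],[[22,34,0],[0,0,0],0.4],[[22,34,0],[0,0,0],0.4],[[22,35,0],[0,0,0],0.4],[[0,35,0],[0,0,0],0.4],[[0,0,0],[0,0,0],0.4],[[0,0,0],[0,0,0],0.4],[[0,0,0],[0,0,0],0.4]]'
python3 - <<'E'
from h import *
t=.093
g=np.array([.4486,.3982])-.017*np.array([np.cos(t),np.sin(t)])
plan((*g,.03),t)
m=optics.camera_model("wrist");img=optics.get_image('wrist')
print(proj(corners("tub",(.4486,.3982,t),.0519,.052)[:4],m).round().tolist())
cv2.imwrite('pics/w10.png',cv2.cvtColor(img,cv2.COLOR_RGB2BGR))
E
```

```text
t: 29.37
tool_pos: [0.4325, 0.3968, 0.132]
tool_rot: [0.144, -3.138, 0.002]
contact_force: [0.0, -0.1, -0.7]
opening: 0.0559
grip_force: 64.3
t 29.37 turn [-0.001  -0.0008 -0.0016] then shift mm [ 8.00e-01 -1.00e-01  1.02e+02] | F [ 0.  -0.1 -0.7] open 55.9 grip 64.3 q6 -1.05
[[158.0, 87.0], [187.0, 347.0], [372.0, 346.0], [400.0, 87.0]]
```

View pics/w10.png

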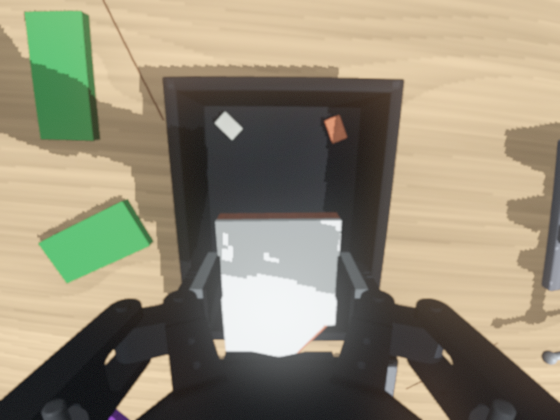

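The tub is fully seen, with rim corners about (164,79), (402,80) and (375,340). It sits about 5 mm nearer the base than estimated, so I'll shift and lower the piece in.

```bash
python3 -m pendant '[[[5.5,1.5,10],[0,0,0],0.4],[[0,0,30],[0,0,0],0.4],[[0,0,30],[0,0,0],0.4],[[0,0,30],[0,0,0],0.4],[[0,0,16],[0,0,0],0.4],[[0,0,4],[0,0,0],0.4],[[0,0,0],[0,0,0],0.4],[[0,0,0],[0,0,0],0.4]]'; python3 -m pendant '[[[0,0,0],[0,0,0],0.8],[[0,0,0],[0,0,0],0.85],[[0,0,0],[0,0,0],0.85],[[0,0,0],[0,0,0],0.85],[[0,0,-15],[0,0,0],0.85],[[0,0,-35],[0,0,0],0.85],[[0,0,-40],[0,0,0],0.85],[[0,0,-40],[0,0,0],0.85],[[0,0,-10],[0,0,0],0.85],[[0,0,0],[0,0,0],0.85],[[0,0,0],[0,0,0],0.85]]'
python3 - <<'E'
from h import *
a=optics.get_image("scene")[120:320,60:480];w=optics.get_image("wrist")
cv2.imwrite('pics/end.png',cv2.cvtColor(np.vstack([cv2.resize(a,(700,333)),cv2.resize(w[60:360],(700,375))[:265]]),cv2.COLOR_RGB2BGR))
E
```

```text
t: 30.08
tool_pos: [0.4278, 0.3979, 0.0131]
tool_rot: [-0.143, 3.138, 0.001]
contact_force: [-0.1, 0.5, -0.8]
opening: 0.0561
grip_force: 64.3
t: 31.0
tool_pos: [0.4275, 0.3984, 0.1534]
tool_rot: [-0.145, 3.136, 0.002]
contact_force: [-0.0, 0.0, 0.1]
opening: 0.0727
grip_force: 0.0
```

View pics/end.png

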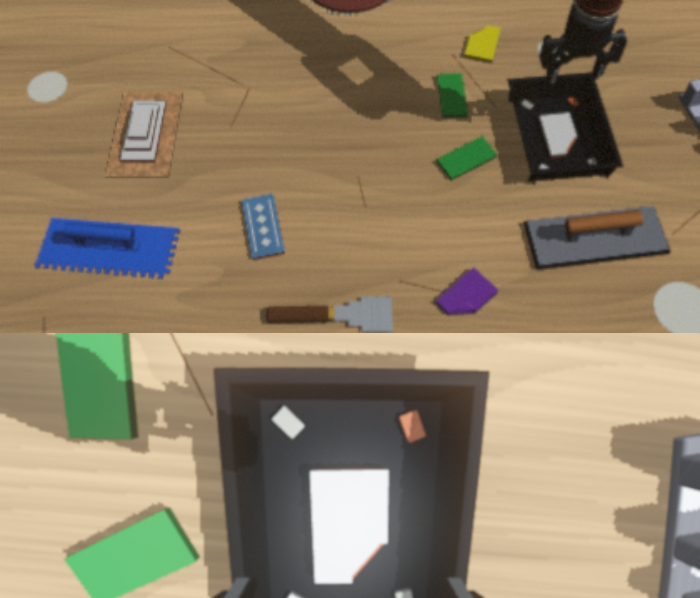

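The stack stands on the pad at (143,130) in the upper half. The broken tile lies flat in the middle of the tub, at (349,525) in the lower half, and everything else is where it was.

```bash
python3 -c "
from station import ctrl
print(ctrl.finish_job())"
```

```text
the job is handed in; nothing more can be done
None
```

The job is handed in after about 31 s: the three sound tiles are stacked large, medium, small in the middle of the cork pad (within about 1–2 mm by measurement), the broken one lies flat in the rubble tub after one slipped grasp that I redid, and the blue tile and tools were not touched.

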